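Draw the diya stand's long post out of its carton

ROBOT

A 7-joint arm with a two-finger parallel gripper is mounted at the origin on the work surface. World frame = base frame: x ahead of the robot, y to its left, z up, the work surface at z = 0. Lengths are in m, angles in rad, forces in N, time in s.
With the tool pointing down it reaches from about 0.4 to 0.875 m from the base axis. Payload 19.3 kg.
Tool frame: the origin (TCP) lies on the centre line of the jaws, within the pads' length; the fingertips stand 14 mm ahead of it and the grasp point (between the pads) lies 5 mm behind it; y points along the fingers, x is the direction in which the jaws open and shut, and the axes are right-handed (so a half turn about y gives the same grasp; the last joint's range is limited). The gripper opens to 85 mm and grips with 20 to 120 N. Pads are 22 mm wide; open, the fingers measure 114 mm over their backs; the gripper's body (76 mm by 85 mm) begins 54 mm behind the grasp point. The pads swing forward as they close: fully open they stand 13 mm farther back than shut.
Start: joints at [-1.402, 0.521, -0.036, 1.599, 0.021, 1.021, -0.113], TCP at [0.148, 0.607, 0.245] pointing down, gripper open.
Joint ranges: [-2.91, 2.91], [-0.3, 2.13], [-1.5, 1.42], [0.17, 2.43], [-1.26, 4.41], [0.16, 1.93], [-2.52, 2.52]. Speed limits (rad/s): [1.89, 1.89, 2.39, 2.39, 3.01, 3.01, 3.01].

INTERFACE

Orientations are given as [roll, pitch, yaw] about the fixed x, y, z axes, in that order (R = Rz(yaw) Ry(pitch) Rx(roll)).
In Python, from workcell import monitor, grab_frame, workorder gives the robot as it stands.
- The arm moves only by the tool drive_tool, never from a script. Its argument "steps" is one flat list of numbers, 5 for each row, row after row: the finger opening in mm, from 0 to 85.4, then the shift along the world's x, y, z in mm, then the turn about the world's z in degrees. In form: [fingers, tx, ty, tz, twist, fingers, tx, ty, tz, twist, ...]. A call has exactly 5 rows; each row shifts and turns the commanded pose from where the row before left it; what a row does not reach is not made up. A row lasts 1/12 s, in which the tool goes at most 41.7 mm and 7.16 degrees, less where a joint would pass 70% of its speed; a pose out of reach is approached as far as the arm can. A call is refused whole if a number of a shift passes 41.7 or a number of a turn 7.16, either way. A call with a gripper value outside its range is refused whole. The fingers move at their own pace and stop on an object; "grip_force" is the grip in N (left out, the last holds). Time passes only in rows, so rows that do not move let the fingers close, or fill a call up. It gives the time, the measured TCP pose, the force and the opening at its end, in the units of the state.
- monitor.observe(): the state, without advancing time (a new reading comes with each control period).
- grab_frame(name): name is "side" or "top" or "wrist"; returns a dict with "frame" (480x640x3 uint8, red, green, blue), "vertical_fov" (degrees; the focal length in pixels is half the picture's height over the tangent of half this angle, whatever the lens; pixels are square), "cx", "cy" (the principal point, pixels), "xyz" and "orientation" of the camera in the world. Camera axes: x right, y down, z forward; pixel columns grow to the right and rows downward; lengths in m; the calibration is good to about 2 mm. A picture is of the moment at which its call begins. There is no depth.
- workorder.job_done(): hands the job in, once; it reports no verdict.
The state is a dict: "clock": time; "qpos": joint angles; "qd": joint speeds; "joint_efforts": joint torques, N m; "position": TCP position; "tool_rot": TCP orientation; "force": force on the tool from outside, world axes, zero at the start; "moment": the same for the moment, N m; "grip_width": finger opening in m.
Only numpy, scipy, OpenCV 4.12 (cv2) and the standard library are available. Lean on these libraries where they do the work, as an engineer would, in place of code of your own. Each camera call takes 0.05 s, during which the arm holds its last target. There are 200 camera calls.

TASK

Fold both half-raised side flaps of the carton outwards, well past upright so that they stay open, then take hold of the long steel post inside and draw it out through the mouth; it is longer than the mouth and one end lies under the taped part of the top, so it has to be tilted and drawn out slantwise. Finish while still holding the post in the gripper, steady, with every part of it at least 5 cm above the carton's rim and not touching the carton, its flaps or the loose things around it. Both flaps stay folded back, and the other things on the table stay where they are.

Things in the scene. Friction and masses are not known exactly. Their poses are not given: they have to be found in the camera images.
- carton: Brown cardboard carton, fixed on the table, 290 (its x) x 170 (y) x 105 mm high, walls 4 mm, floor 5 mm. Origin under the centre of its underside; z up, x points away from the robot, within 0.3 rad of world x. Its top is taped shut at the end towards the robot (x from -145 to -35 mm); the rest of the top is the mouth, with a hinged flap along each long side.
- mouth (a point): Centre of the carton's mouth at rim height, carton x = +53, y = 0, z = 105 mm. The mouth is clear from carton x = -35 to +141 mm and y = -81 to +81 mm.
- panel_edge (a point): Middle of the lower edge of the rigid taped part of the top where the mouth begins: carton x = -35, y = 0, z = 101 mm. The panel is 4 mm thick.
- cradle (a point): Top of the nearer of two low cardboard cradles that carry the post in the carton: carton x = -45 mm, z = 38 mm; the other is at x = +100 mm. Each is 12 mm along x and 60 mm in y, with cheeks up to z = 50 mm beside the post, 24 mm apart. Otherwise the carton is empty.
- flap_left (a joint): Angle of the flap on the carton's +y side: 0 = flat over the mouth, grows as it opens outwards, 1.571 = upright, 2.5 = stop. Starts half raised, 0.85 to 1.15. Stiff crease (0.03 N m): stays where it is left; about 1 N moves it. Flap 172 mm (carton x) x 70 x 4 mm, 20 g; hinge line along carton x at y = +85, z = 105 mm, its middle at x = +54 mm.
- flap_right (a joint): The same for the flap on the carton's -y side: hinge line at carton y = -85, z = 105 mm; also grows from 0 as it opens outwards.
- flap_left_edge (a point): Middle of the free edge of the left flap, 70 mm from its hinge.
- flap_right_edge (a point): Middle of the free edge of the right flap, 70 mm from its hinge.
- post: The stand's centre post: stainless steel bar, 14 mm square, 250 mm long overall (square part 210 mm, thin stub at its -x end, small round finial at +x), 0.13 to 0.21 kg. Origin and centre of mass at its middle, on the axis; x towards the finial. Lies along the carton's x, axis 45 mm above the table, middle near carton x = -4 mm: stub end under the taped top, finial end under the mouth.
- post_finial (a point): Outer end of the post's finial, +125 mm along the post's x.
- post_tip (a point): Outer end of the post's stub, -125 mm along the post's x.
- stand: Bystander: three-tier stainless steel stacking diya stand waiting for its post, 170 mm across, 121 mm high. Origin under its centre.
- diya_a: Bystander: orange glazed ceramic diya (small bowl), 76 mm across, 28 mm high, standing on the table beside the carton's +y wall. Origin under its centre.
- diya_b: Bystander: a like diya, 76 mm across, 28 mm high, standing on the table beside the carton's -y wall. Origin under its centre.
- tealight: Bystander: clear glass tealight holder, 68 mm across, 52 mm high. Origin under its centre.
- bowl: Bystander: white ceramic bowl, 156 mm across, 62 mm high. Origin under its centre.
- spray: Bystander: green plastic spray bottle with a white lever trigger head, 72 mm across, 208 mm high. Origin under the bottle's centre.
- matchbox: Bystander: wooden matchbox, 55 x 36 x 16 mm. Origin under its centre.

How it is judged:
On the way:
1. both flaps are folded outwards past upright (over 1.68 rad) while the post still lies in the carton (value of joint each of flap_left, flap_right above 1.68 rad and height (world z) of each of post_tip, post_finial below 0.08 m), for 0.2 s.
At the end, for the whole second after the job is handed in: The post is held by the fingers, steady (under 0.04 m/s and 0.3 rad/s), both its ends higher than 0.15 m above the table (45 mm above the carton's rim), not touching the carton, its flaps or any bystander; both flaps are still open beyond 1.62 rad (value of joint each of flap_left, flap_right above 1.62 rad and height (world z) of each of post_tip, post_finial above 0.15 m and contact force between the fingers and post above 1 N and contact force between post and carton below 0.1 N and contact force between post and stand below 0.1 N and contact force between post and diya_a below 0.1 N and contact force between post and diya_b below 0.1 N and contact force between post and tealight below 0.1 N and contact force between post and bowl below 0.1 N and contact force between post and spray below 0.1 N and contact force between post and matchbox below 0.1 N and linear speed of post below 0.04 m/s and angular speed of post below 0.3 rad/s); the arm keeps its last pose, push and grip.
It fails at once if a bystander is shifted by more than 3 cm or knocked over (distance of any of stand, diya_a, diya_b, tealight, bowl, spray, matchbox from where it was at the start of the episode above 0.03 m or angle between any of stand, diya_a, diya_b, tealight, bowl, spray, matchbox's own z axis and vertical above 0.5 rad).
It also fails if it takes over 46 s, if anything falls off the work surface, if the arm or the gripper's body presses on something with over 40 N, if the wrist force passes 120 N, or if a joint passes its speed limit or range.

## Working session

There is one attempt and no reset: what is moved stays moved. The work goes in short steps, Python scripts to look and compute and a tool call to move; the robot and the scene stay as the last step left them, time stands still between calls to the robot, and variables do not carry over. Pictures are saved under pics/ and viewed, about 8 in all and at most 12, crops included, and the job is handed in when it is done.

Besides the shell and the picture viewer there is one more tool, called after "Request:" by a JSON object that holds its "api" and its "payload". drive_tool: Moves the arm, as the interface text tells. Its arguments: {"type":"object","properties":{"steps":{"type":"array"},"grip_force":{"type":"number"}},"required":["steps"]}

```bash
ls; mkdir -p pics; cat > h.py <<'E'
import numpy as np, cv2
from workcell import monitor, grab_frame, workorder
from scipy.spatial.transform import Rotation as R
def snap(n,f):
    d=grab_frame(n); cv2.imwrite(f'pics/{f}.png',d['frame'][:,:,::-1]); 
    import pickle; pickle.dump(d,open(f'pics/{f}.pkl','wb')); return d
def load(f):
    import pickle; return pickle.load(open(f'pics/{f}.pkl','rb'))
def cam(d):
    o=np.array(d['orientation'],float)
    M=o if o.shape==(3,3) else R.from_euler('xyz',o).as_matrix()
    F=240/np.tan(np.radians(d['vertical_fov'])/2)
    return M,np.array(d['xyz']),F
def unproj(d,u,v,z):
    M,c,F=cam(d); r=M@np.array([(u-d['cx'])/F,(v-d['cy'])/F,1]); return c+r*(z-c[2])/r[2]
def proj(d,p):
    M,c,F=cam(d); q=M.T@(np.array(p)-c); return d['cx']+F*q[0]/q[2], d['cy']+F*q[1]/q[2]
E
python3 - <<'E'
from h import *
for n in('top','side'):
    d=snap(n,n+'0'); print({k:v for k,v in d.items() if k!='frame'})
print(monitor.observe())
E
```

```text
pics
{'vertical_fov': 55.94953036830671, 'cx': 320.91808997953075, 'cy': 236.05819320021695, 'xyz': array([ 0.42414794, -0.01864032,  1.13388084]), 'orientation': array([-3.02427286,  0.00785348, -1.57910537])}
{'vertical_fov': 57.179461305021405, 'cx': 320.8702869630336, 'cy': 233.9590553528944, 'xyz': array([ 0.36301957, -0.87882523,  0.9829829 ]), 'orientation': array([-2.34728477,  0.00472819, -0.22132219])}
{'clock': 0.1, 'qpos': array([-1.4022185 ,  0.5219579 , -0.03636339,  1.5999165 ,  0.02119141,
        1.02108714, -0.11277873]), 'qd': array([-1.58542911e-03, -1.99089163e-03, -1.40348152e-03, -2.71161624e-03,
       -4.70370642e-04,  3.76346326e-05, -1.71056192e-04]), 'joint_efforts': array([ 4.44744655e-03, -9.28500581e+01,  1.98428527e+00, -3.70529437e+01,
        1.81413983e-02,  5.44139664e-03, -7.99096392e-05]), 'position': array([0.14776626, 0.60700418, 0.24479305]), 'tool_rot': array([-1.57083847e+00,  9.83732682e-04,  1.33205483e+00]), 'force': array([0.30765188, 0.46504704, 0.55873325]), 'moment': array([ 0.02099229, -0.01123648, -0.05102981]), 'grip_width': 0.08547067165867775}
```

View pics/top0.png

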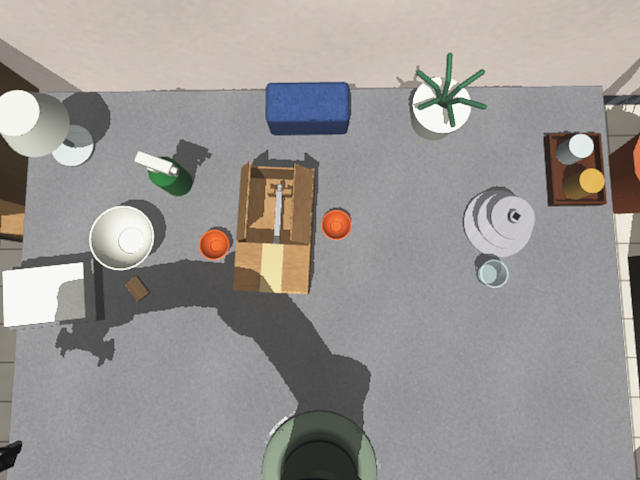

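View pics/side0.png

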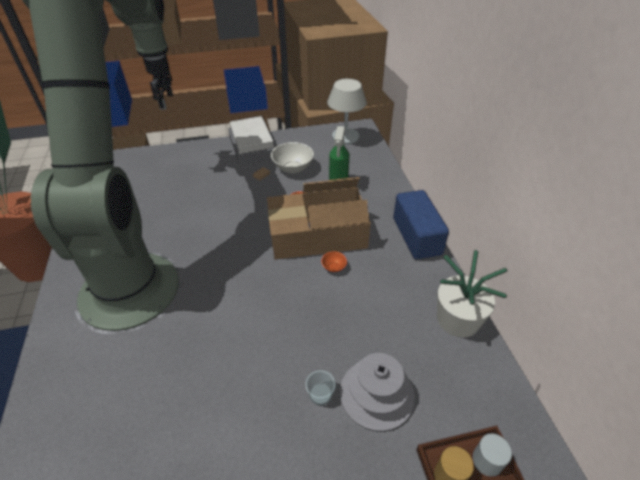

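The top view shows the carton at about (235..317, 160..293), with the diyas at (214,244) and (337,224), the spray at (172,175) and the bowl at (122,238). I'll enlarge the carton.

```bash
python3 - <<'E'
from h import *
im=cv2.imread('pics/top0.png')[145:305,215:345]
cv2.imwrite('pics/c0.png',cv2.resize(im,None,fx=4.5,fy=3.75 if 0 else 3.7,interpolation=cv2.INTER_CUBIC) if 0 else cv2.resize(im,None,fx=3.7,fy=3.7,interpolation=cv2.INTER_CUBIC))
E
```

```text
(no output)
```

View pics/c0.png

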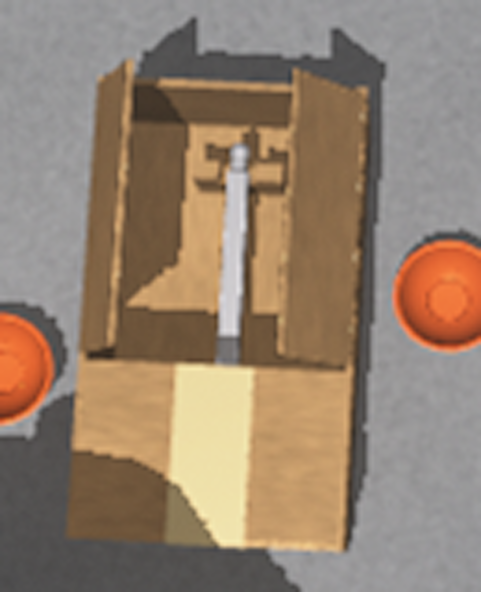

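```bash
cat >> h.py <<'E'
def fitcarton():
    d=load('top0'); c=lambda x,y,z:unproj(d,215+x/3.7,145+y/3.7,z)
    W=np.array([c(67,540,.105),c(345,550,.105),c(76,358,.105),c(350,368,.105),c(368,90,.105),c(97,82,.105)])[:,:2]
    L=np.array([(-145,85),(-145,-85),(-35,85),(-35,-85),(140,-85),(140,85)])/1000
    Wc=W-W.mean(0);Lc=L-L.mean(0);H=Lc.T@Wc
    th=np.arctan2(H[0,1]-H[1,0],H[0,0]+H[1,1]); Rm=np.array([[np.cos(th),-np.sin(th)],[np.sin(th),np.cos(th)]])
    t=W.mean(0)-Rm@L.mean(0); return th,Rm,t,(W-(L@Rm.T+t))
E
python3 - <<'E'
from h import *
th,Rm,t,res=fitcarton(); print(th,t,res*1000)
d=load('top0'); c=lambda x,y,z:unproj(d,215+x/3.7,145+y/3.7,z)
toL=lambda p:Rm.T@(p[:2]-t)*1000
print('finial',toL(c(240,148,.047)),'post mid', toL(c(229,355,.052)))
# flap free edges: find angle from free edge pixel: unknown a; 
for s,pix in((1,[(130,65),(118,350)]),(-1,[(295,70),(283,355)])):
  for p in pix:
    best=min(np.arange(.6,1.5,.01),key=lambda a:abs(toL(c(*p,.105+.07*np.sin(a)))[1]-s*(85-70*np.cos(a))))
    print(s,best,toL(c(*p,.105+.07*np.sin(best))))
for n,p,z in(('da',(214,244),.028),('db',(337,224),.028),('spray',(172,175),.1),('spraytop',(150,160),.2),('bowl',(122,238),.06)):
    w=unproj(d,*p,z);print(n,w,toL(w))
for n,p in(('mouth',(.053,0)),('pe',(-.035,0)),('hl',(.054,.085)),('hr',(.054,-.085)),('far',(.145,0))): print(n,Rm@np.array(p)+t)
E
```

```text
-0.05078610214071607 [0.56485739 0.09613364] [[-2.1609868  -0.12071604]
 [-1.00195614 -0.44579419]
 [-0.0861208   1.49800878]
 [ 0.77440634  1.48424468]
 [ 2.06872311 -1.93440034]
 [ 0.40593429 -0.48134288]]
finial [114.91880866  -1.67091311] post mid [-23.91811344  -2.36506722]
1 1.1000000000000005 [134.87943383  53.0619345 ]
1 1.0500000000000003 [-35.33121685  49.9880415 ]
-1 0.9600000000000003 [137.19266308 -44.70803147]
-1 0.9800000000000003 [-33.98393327 -46.17707507]
da [0.53728973 0.25256314 0.028     ] [-35.47314351 154.82835516]
db [ 0.58420016 -0.05103413  0.028     ] [  26.78870199 -145.99609801]
spray [0.69361868 0.33684835 0.1       ] [116.37557038 246.94082216]
spraytop [0.70074004 0.35043549 0.2       ] [122.79801154 260.87194875]
bowl [0.55050252 0.4662328  0.06      ] [-33.12417002 368.89326329]
mouth [0.61778905 0.09344314]
pe [0.52990251 0.09791039]
hl [0.62310272 0.17828278]
hr [0.6144728  0.00850196]
far [0.70967043 0.08877282]
```

Carton: yaw -0.05, flaps at about 1.07 and 0.97 rad. I'll move above the mouth with the fingers closed.

Request:
{"api": "drive_tool", "payload": {"steps": [0, 27, -30, 0, 0.7, 0, 27, -30, 0, 0.7, 0, 27, -30, 0, 0.7, 0, 27, -30, 0, 0.7, 0, 27, -30, 0, 0.7]}}

```text
clock: 0.52
position: [0.2837, 0.4555, 0.2451]
tool_rot: [-1.571, 0.0, 1.394]
force: [1.2, 0.1, 0.6]
grip_width: 0.0261
```

Request:
{"api": "drive_tool", "payload": {"steps": [0, 27, -30, 0, 0.7, 0, 27, -30, 0, 0.7, 0, 27, -30, 0, 0.7, 0, 27, -30, 0, 0.7, 0, 27, -30, 0, 0.7]}}

```text
clock: 0.93
position: [0.4188, 0.3054, 0.2453]
tool_rot: [-1.571, 0.0, 1.455]
force: [0.5, 1.4, 0.9]
grip_width: 0.0003
```

Request:
{"api": "drive_tool", "payload": {"steps": [0, 27, -30, 0, 0.7, 0, 27, -30, 0, 0.7, 0, 27, -30, 0, 0.7, 0, 27, -30, 0, 0.7, 0, 27, -30, 0, 0.7]}}

```text
clock: 1.35
position: [0.5538, 0.1554, 0.2452]
tool_rot: [-1.571, 0.0, 1.516]
force: [0.3, -0.1, -0.5]
grip_width: 0.0001
```

Request:
{"api": "drive_tool", "payload": {"steps": [0, 19, -20, 0, 0, 0, 19, -21, 0, 0, 0, 18, -20, -30, 0, 0, 0, 0, -35, 0, 0, 0, 0, -35, 0]}}

```text
clock: 1.77
position: [0.6096, 0.0945, 0.144]
tool_rot: [-1.572, 0.0, 1.513]
force: [1.2, 1.5, -0.9]
grip_width: 0.0001
```

Request:
{"api": "drive_tool", "payload": {"steps": [0, 1, 20, 0, 0, 0, 1, 20, 0, 0, 0, 1, 15, 0, 0, 0, 1, 15, 0, 0, 0, 0, 10, 0, 0]}}

```text
clock: 2.18
position: [0.6134, 0.178, 0.1469]
tool_rot: [-1.573, -0.001, 1.516]
force: [0.5, -0.9, -0.6]
grip_width: -0.0003
```

Request:
{"api": "drive_tool", "payload": {"steps": [0, 1, 8, 0, 0, 0, 0, 8, 0, 0, 0, 0, 6, 0, 0, 0, 0, 0, 0, 0, 0, 0, 0, 0, 0]}}

```text
clock: 2.6
position: [0.6137, 0.1982, 0.145]
tool_rot: [-1.57, 0.0, 1.515]
force: [0.9, -0.9, -0.1]
grip_width: -0.0
```

Request:
{"api": "drive_tool", "payload": {"steps": [0, -1, -35, 2, 0, 0, -2, -40, 0, 0, 0, -2, -40, 0, 0, 0, -1, -20, 0, 0, 0, 0, -15, 0, 0]}}

```text
clock: 3.02
position: [0.6076, 0.0447, 0.1476]
tool_rot: [-1.571, 0.001, 1.512]
force: [-8.7, 11.2, 34.3]
grip_width: -0.0001
```

Request:
{"api": "drive_tool", "payload": {"steps": [0, -1, -12, 0, 0, 0, -1, -12, 0, 0, 0, 0, -10, 0, 0, 0, 0, -8, 0, 0, 0, 0, 0, 0, 0]}}

```text
clock: 3.43
position: [0.6059, 0.0047, 0.1473]
tool_rot: [-1.571, 0.001, 1.514]
force: [-0.8, -0.6, 0.1]
grip_width: -0.0001
```

```bash
python3 - <<'E'
from h import *
print(monitor.observe()['position'],monitor.observe()['force'])
a=snap('top','t1')['frame'][140:310,190:370]; b=snap('side','s1')['frame'][130:290,230:410]
f=lambda i:cv2.resize(i,(400,int(i.shape[0]*400/i.shape[1])),interpolation=cv2.INTER_CUBIC)[:355]
cv2.imwrite('pics/t1s1.png',np.hstack([f(a),f(b)])[:,:,::-1])
E
```

```text
[0.60590793 0.00474251 0.14728243] [-0.82430538 -0.64522131  0.09230273]
```

View pics/t1s1.png

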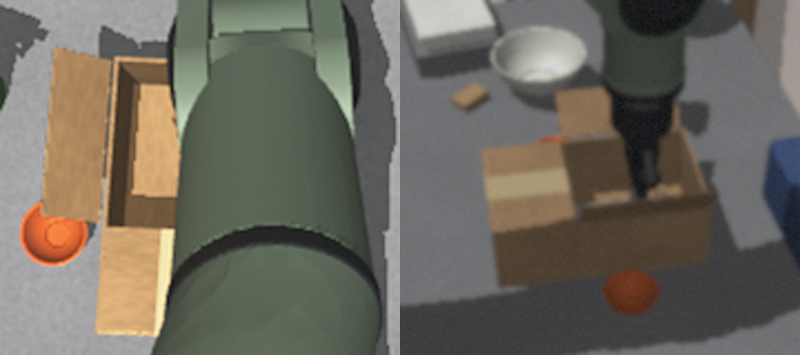

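The left flap is wide open. The right one is seen nearly edge-on from the side camera, so at about 2.2–2.3 rad, folded outwards. I'll push it a bit further, then rise.

Request:
{"api": "drive_tool", "payload": {"steps": [0, 0, -6, 0, 0, 0, 0, -5, 0, 0, 0, 0, 0, 0, 0, 0, 0, 20, 10, 0, 0, 1, 35, 25, 0]}}

```text
clock: 3.95
position: [0.6055, 0.0457, 0.1795]
tool_rot: [-1.567, 0.003, 1.51]
force: [1.1, 0.0, 0.2]
grip_width: -0.0001
```

Request:
{"api": "drive_tool", "payload": {"steps": [0, -10, 35, 38, 0, 0, -15, 35, 35, 0, 0, -15, 38, 30, 0, 0, -25, 25, 10, 0, 0, -30, 25, 0, 0]}}

```text
clock: 4.37
position: [0.5199, 0.188, 0.2768]
tool_rot: [-1.575, -0.002, 1.515]
force: [0.6, 1.6, -0.2]
grip_width: 0.0
```

Request:
{"api": "drive_tool", "payload": {"steps": [85, -25, 30, 0, 0, 85, -25, 30, 0, 0, 85, -20, 30, 0, 0, 85, 0, 20, 0, 0, 85, 0, 0, 0, 0]}}

```text
clock: 4.78
position: [0.4477, 0.3009, 0.2746]
tool_rot: [-1.571, -0.002, 1.521]
force: [-0.4, 0.7, -0.6]
grip_width: 0.0604
```

```bash
python3 - <<'E'
from h import *
print(monitor.observe()['position'],monitor.observe()['force'])
a=snap('top','t2')['frame'][145:305,215:345]; b=snap('side','s2')['frame'][130:290,230:410]
f=lambda i:cv2.resize(i,None,fx=590/i.shape[0],fy=590/i.shape[0],interpolation=cv2.INTER_CUBIC)
g=cv2.resize(b,(320,284)); g=np.vstack([g,np.zeros((590-284,320,3),np.uint8)])
cv2.imwrite('pics/t2s2.png',np.hstack([f(a),g])[:,:,::-1])
E
```

```text
[0.44766288 0.3009105  0.27460145] [-0.43591291  0.71937335 -0.55632275]
```

View pics/t2s2.png

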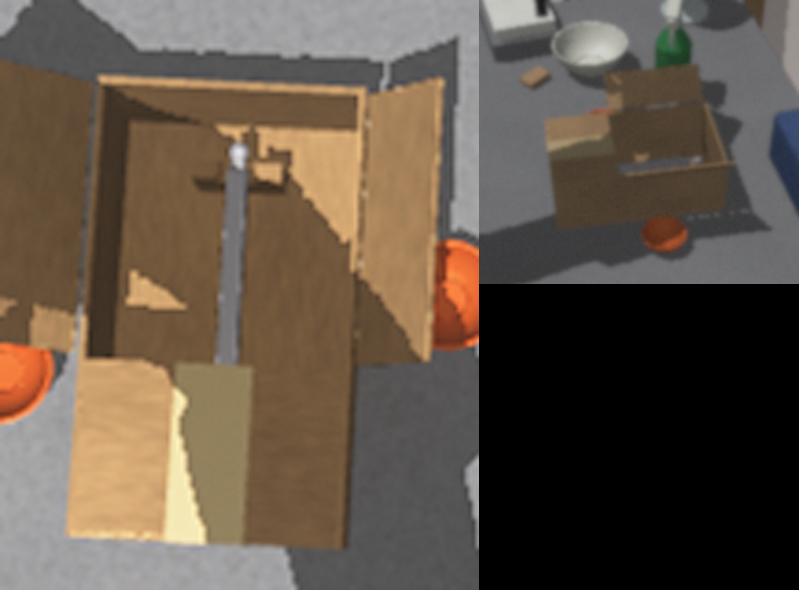

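Both flaps are folded well back. The post lies at carton y ≈ -2. Now I'll go above the grip point at carton x = 70.

Request:
{"api": "drive_tool", "payload": {"steps": [60, 24, -26, 0, 0, 60, 24, -26, 0, 0, 60, 24, -26, 0, 0, 60, 24, -26, 0, 0, 60, 24, -26, 0, 0], "grip_force": 25}}

```text
clock: 5.3
position: [0.5707, 0.1634, 0.2745]
tool_rot: [-1.571, 0.0, 1.514]
force: [0.6, -0.7, -1.2]
grip_width: 0.06
```

Request:
{"api": "drive_tool", "payload": {"steps": [60, 24, -26, 0, 0, 60, 24, -26, 0, 0, 60, 19, -28, -10, 0, 60, 0, 0, -40, 0, 60, 0, 0, -40, 0]}}

```text
clock: 5.72
position: [0.6382, 0.0823, 0.1844]
tool_rot: [-1.574, 0.0, 1.51]
force: [0.2, 1.6, -0.8]
grip_width: 0.0598
```

```bash
python3 - <<'E'
from h import *
d=snap('wrist','w1')
th,Rm,t,_=fitcarton()
for x,y,z in((70,-2,52),(100,-2,52),(-30,-2,52)):
    print(proj(d,[*(Rm@np.array([x,y])/1000+t),z/1000]))
E
```

```text
(np.float64(336.8808208320305), np.float64(230.0347488537844))
(np.float64(336.93109639598003), np.float64(270.7270439576411))
(np.float64(336.6871048756215), np.float64(73.24392951206963))
```

View pics/w1.png

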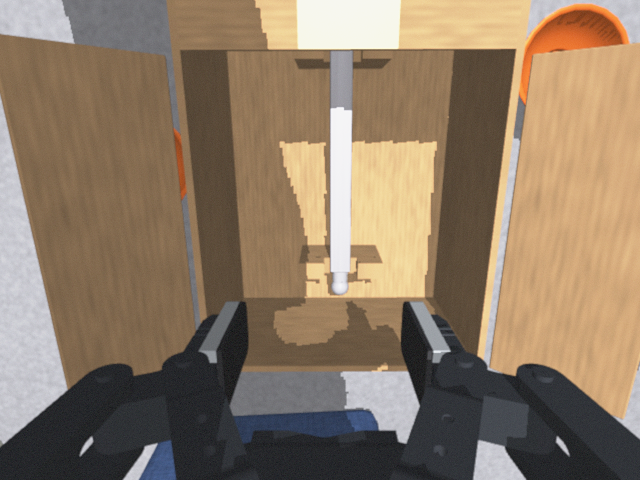

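Request:
{"api": "drive_tool", "payload": {"steps": [60, 0, 0, -30, 0, 60, 0, 0, -30, 0, 60, 0, 0, 0, 0, 60, 0, 0, 0, 0, 60, 0, 0, 0, 0]}}

```text
clock: 6.18
position: [0.6373, 0.086, 0.1266]
tool_rot: [-1.572, -0.0, 1.515]
force: [-0.2, -0.3, -0.3]
grip_width: 0.0598
```

Request:
{"api": "drive_tool", "payload": {"steps": [60, -2, 6, -30, 0.3, 60, 0, 0, -30, 0, 60, 0, 0, -16, 0, 60, 0, 0, -10, 0, 60, 0, 0, 0, 0]}}

```text
clock: 6.6
position: [0.6346, 0.0922, 0.0385]
tool_rot: [-1.57, 0.0, 1.52]
force: [0.1, -0.1, 0.0]
grip_width: 0.0598
```

Request:
{"api": "drive_tool", "payload": {"steps": [0, 0, 0, 0, 0, 0, 0, 0, 0, 0, 0, 0, 0, 0, 0, 0, 0, 0, 0, 0, 0, 0, 0, 0, 0]}}

```text
clock: 7.02
position: [0.6352, 0.0924, 0.0398]
tool_rot: [-1.573, -0.001, 1.52]
force: [-1.3, 0.5, 9.4]
grip_width: 0.0135
```

Request:
{"api": "drive_tool", "payload": {"steps": [0, 0, 0, 0, 0, 0, 0, 0, 0, 0, 0, 0, 0, 0, 0, 0, 0, 0, 0, 0, 0, 0, 0, 0, 0]}}

```text
clock: 7.43
position: [0.6352, 0.0924, 0.0398]
tool_rot: [-1.572, -0.001, 1.52]
force: [-1.3, -0.3, 9.4]
grip_width: 0.0138
```

Post gripped (13.8 mm). Lifting gently.

Request:
{"api": "drive_tool", "payload": {"steps": [0, 0, 0, 8, 0, 0, 0, 0, 8, 0, 0, 0, 0, 8, 0, 0, 0, 0, 8, 0, 0, 0, 0, 8, 0]}}

```text
clock: 7.85
position: [0.6346, 0.0923, 0.0796]
tool_rot: [-1.571, -0.0, 1.52]
force: [-0.1, -1.0, -2.9]
grip_width: 0.0137
```

Request:
{"api": "drive_tool", "payload": {"steps": [0, 0, 0, 6, 0, 0, 0, 0, 6, 0, 0, 0, 0, 6, 0, 0, 0, 0, 6, 0, 0, 0, 0, 6, 0]}}

```text
clock: 8.27
position: [0.6343, 0.0923, 0.1088]
tool_rot: [-1.57, 0.0, 1.52]
force: [-0.1, 0.2, -3.4]
grip_width: 0.0134
```

Request:
{"api": "drive_tool", "payload": {"steps": [0, 0, 0, 6, 0, 0, 0, 0, 6, 0, 0, 0, 0, 6, 0, 0, 0, 0, 6, 0, 0, 0, 0, 6, 0]}}

```text
clock: 8.68
position: [0.6345, 0.0923, 0.139]
tool_rot: [-1.571, 0.0, 1.52]
force: [0.3, -0.1, -3.3]
grip_width: 0.0134
```

```bash
python3 - <<'E'
from h import *
a=snap('wrist','w2')['frame']; b=snap('side','s3')['frame'][130:290,230:410]
a=cv2.resize(a,(400,300)); b=cv2.resize(b,(400,356),interpolation=cv2.INTER_CUBIC)[:300]
cv2.imwrite('pics/w2s3.png',np.hstack([a,b])[:,:,::-1])
E
```

```text
(no output)
```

View pics/w2s3.png

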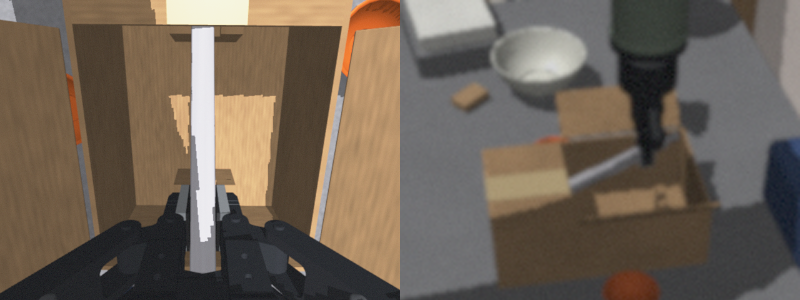

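The post is tilting against the panel edge as planned (finial up, stub still inside). Continuing.

Request:
{"api": "drive_tool", "payload": {"steps": [0, 2, 0, 8, 0, 0, 2, 0, 8, 0, 0, 2, 0, 8, 0, 0, 2, 0, 8, 0, 0, 2, -1, 8, 0]}}

```text
clock: 9.2
position: [0.6449, 0.0915, 0.1795]
tool_rot: [-1.571, -0.0, 1.521]
force: [0.0, 0.4, -3.3]
grip_width: 0.0134
```

Request:
{"api": "drive_tool", "payload": {"steps": [0, 2, 0, 8, 0, 0, 2, 0, 8, 0, 0, 2, 0, 8, 0, 0, 2, 0, 8, 0, 0, 2, 0, 8, 0]}}

```text
clock: 9.62
position: [0.6547, 0.0913, 0.2193]
tool_rot: [-1.571, 0.0, 1.52]
force: [0.6, 0.2, -3.4]
grip_width: 0.0132
```

Request:
{"api": "drive_tool", "payload": {"steps": [0, 2, 0, 8, 0, 0, 2, 0, 8, 0, 0, 2, 0, 8, 0, 0, 2, -1, 8, 0, 0, 2, 0, 8, 0]}}

```text
clock: 10.03
position: [0.6647, 0.0901, 0.2593]
tool_rot: [-1.571, 0.0, 1.52]
force: [-0.5, -0.1, -2.0]
grip_width: 0.0137
```

Request:
{"api": "drive_tool", "payload": {"steps": [0, 2, 0, 8, 0, 0, 2, 0, 8, 0, 0, 2, 0, 8, 0, 0, 2, 0, 8, 0, 0, 2, 0, 8, 0]}}

```text
clock: 10.45
position: [0.6747, 0.0903, 0.2993]
tool_rot: [-1.571, 0.0, 1.52]
force: [0.1, 0.8, -2.0]
grip_width: 0.0134
```

```bash
python3 - <<'E'
from h import *
a=snap('wrist','w3')['frame']; b=snap('side','s4')['frame'][70:250,220:400]
a=cv2.resize(a,(400,300)); b=cv2.resize(b,(400,400),interpolation=cv2.INTER_CUBIC)
a=np.vstack([a,np.zeros((100,400,3),np.uint8)])
cv2.imwrite('pics/w3s4.png',np.hstack([a,b])[:,:,::-1])
E
```

```text
(no output)
```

View pics/w3s4.png

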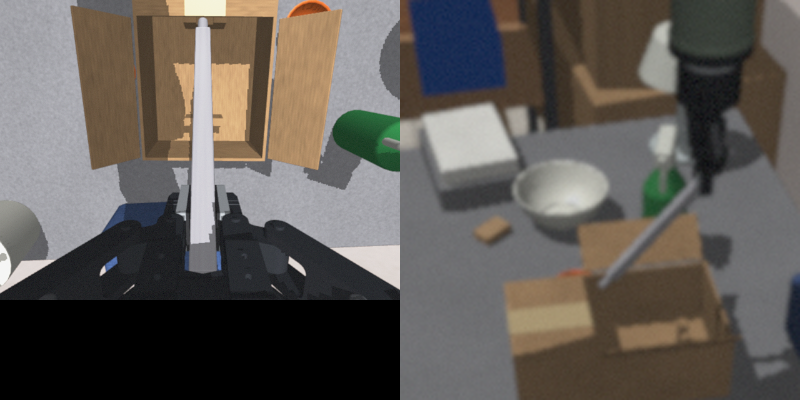

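The stub is clear of the panel and the force is down to the post's weight. Raising another 100 mm with a firmer grip.

Request:
{"api": "drive_tool", "payload": {"steps": [0, 0, 0, 15, 0, 0, 0, 0, 20, 0, 0, 0, 0, 20, 0, 0, 0, 0, 20, 0, 0, 0, 0, 15, 0], "grip_force": 50}}

```text
clock: 10.97
position: [0.6745, 0.0903, 0.3899]
tool_rot: [-1.571, -0.0, 1.52]
force: [-0.4, 0.3, -1.4]
grip_width: 0.0132
```

Request:
{"api": "drive_tool", "payload": {"steps": [0, 0, 0, 10, 0, 0, 0, 0, 0, 0, 0, 0, 0, 0, 0, 0, 0, 0, 0, 0, 0, 0, 0, 0, 0]}}

```text
clock: 11.38
position: [0.6742, 0.0903, 0.3972]
tool_rot: [-1.569, 0.0, 1.52]
force: [-0.1, 0.6, -0.8]
grip_width: 0.0135
```

Request:
{"api": "drive_tool", "payload": {"steps": [0, 0, 0, 0, 0, 0, 0, 0, 0, 0, 0, 0, 0, 0, 0, 0, 0, 0, 0, 0, 0, 0, 0, 0, 0]}}

```text
clock: 11.8
position: [0.6745, 0.0903, 0.3984]
tool_rot: [-1.571, 0.0, 1.52]
force: [0.2, 0.2, -2.0]
grip_width: 0.0129
```

```bash
python3 - <<'E'
from h import *
a=snap('top','t5')['frame'][130:310,130:370]; b=snap('side','s5')['frame'][50:290,220:420]
a=cv2.resize(a,(440,330)); b=cv2.resize(b,(350,420),interpolation=cv2.INTER_CUBIC)
a=np.vstack([a,np.zeros((90,440,3),np.uint8)])
cv2.imwrite('pics/t5s5.png',np.hstack([a,b])[:,:,::-1])
E
```

```text
(no output)
```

View pics/t5s5.png

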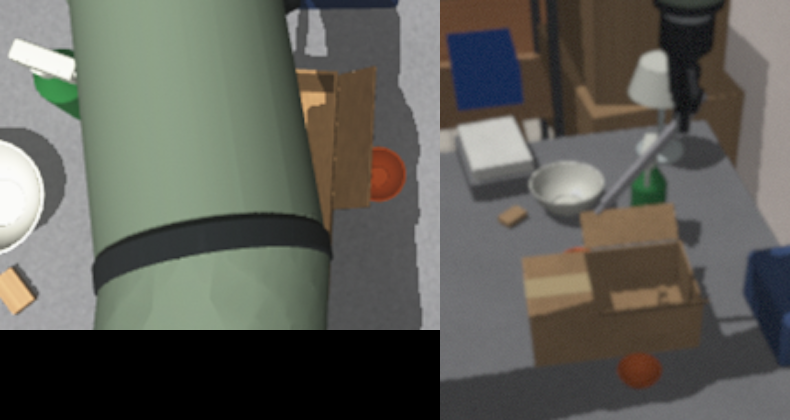

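```bash
python3 -c "
from h import *
s=monitor.observe();print(s['clock'],s['position'],s['grip_width'],abs(s['qd']).max())
print(workorder.job_done())"
```

```text
11.9 [0.67447308 0.09029589 0.39843357] 0.012838104778205838 0.0021710830056052522
the job is handed in; nothing more can be done
None
```

The post is out of the carton, and I handed the job in at 11.9 s with the post still held in the gripper. No verdict was reported.

- **What I did:** I pushed both flaps outwards with the closed fingers, well past upright. I then gripped the post about 75 mm from its middle on the finial side. Lifting it against the edge of the taped top tilted it, and I drew it out through the mouth and raised it.
- **Post at hand-in:** The grip point was at about 0.40 m. Even if the post hung straight down, its lower end would be about 0.20 m up, above the 0.15 m limit. The arm was still, the jaws held at 12.8 mm with a 50 N grip set, and the tool felt only about the post's weight.
- **Flaps and other things:** After folding, the top view showed both flaps wide open. The last pictures showed the visible flaps still folded back, and the bowl, spray, matchbox and right-hand diya looked unmoved. The arm hid some of the top view. I did not recheck the stand and tealight, but the arm never went near them.
- **Unexplained reading:** One reading while I opened the right flap showed about 34 N upward on the tool. It was gone by the next reading, and the pictures showed no harm. I don't know the cause.
- **Small disagreements:** The jaw opening read 12.8 to 13.8 mm on a 14 mm bar. The wrist camera put the post about 2 mm to one side of my top-view estimate, and I corrected for that before gripping.

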